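# Close and latch a circuit-board test fixture

### The arm

A 6-joint arm with a two-finger parallel gripper is mounted at the origin on the work surface. World frame = base frame: x ahead of the robot, y to its left, z up, the work surface at z = 0. Lengths are in m, angles in rad, forces in N, time in s.
With the tool pointing down it reaches from about 0.325 to 0.775 m from the base axis. Payload 5.5 kg.
Tool frame: the origin (TCP) lies between the finger pads; the fingertips stand 8 mm ahead of it and the grasp point (between the pads) lies 11 mm behind it (tcp_to_tips is the distance from the TCP to the fingertips, in m); z points along the fingers, y is the line along which they close (so a half turn about z gives the same grasp; the last joint's range is limited). The gripper opens to 88 mm and grips with 3 to 60 N. Pads are 20 mm wide; open, the fingers measure 115 mm over their backs; the gripper's body (75 mm by 178 mm) begins 61 mm behind the grasp point.
Start: joints at [1.112, 0.091, 1.231, -0, 1.82, -0.057], TCP at [0.235, 0.552, 0.231] pointing down, gripper open.
Joint ranges: [-2.87, 2.87], [-0.86, 2.18], [0.17, 2.46], [-1.51, 4.65], [0.06, 2.69], [-2.65, 2.65]. Speed limits (rad/s): [2.57, 2.57, 3.01, 3.14, 3.14, 3.14].

### API

Orientations are given as a unit quaternion [w, x, y, z].
In Python, from bench import * gives the robot as it stands. Calls block until the motion is done:
- move_to(position, orientation): joint-space move of the TCP to a pose.
- move_l(position, speed=0.15, orientation=None): straight line of the TCP; orientation=None keeps the orientation; speed is the mean speed in m/s.
- movej(angles): joint-space move.
- gripper_open() and close(): open the fingers fully, or close them until they stop; the grip force is fixed at half the most.
- hold(seconds).
- inverse_kinematics(position, orientation): joint angles nearest the present ones, or None.
- state(): the state.
- get_image(name): name is "scene" or "top"; returns a dict with "frame" (420x560x3 uint8, blue, green, red), "depth" (420x560 float32, m along the optical axis (not along the pixel's ray), 0 where there is no reading), "camera_matrix" (3x3 intrinsics, pixels), "k1" (the pictures are not rectified: a ray, as slopes to the right and down, at radius r is drawn at 1 + k1 r^2 times it, then the intrinsics apply), "view" (4x4, takes a point from world to camera coordinates). Camera axes: x right, y up, looking along -z (the intrinsics and any distortion apply to the point x, -y, -z); pixel columns grow to the right and rows downward; lengths in m; the calibration is good to about 2 mm. A picture is of the moment at which its call begins.
A pose or a line that the arm cannot do raises IKError and nothing moves.
- job_done(): hands the job in; it is judged then, once.
The state is a dict: "time": time; "joint_pos": joint angles; "dq": joint speeds; "joint_torque": joint torques, N m; "ee_pos": TCP position; "ee_rot": TCP orientation; "ft_force": force on the tool from outside, world axes, zero at the start; "moment": the same for the moment, N m; "finger_gap": finger opening in m; "finger_force": force on a finger pad.
Only numpy, scipy, OpenCV 4.12 (cv2) and the standard library are available. Lean on these libraries where they do the work, as an engineer would, in place of code of your own. Each camera call takes 0.05 s, during which the arm holds its last target. There are 200 camera calls.

### The job

The test fixture is loaded with a circuit board but its gate (the see-through pressure frame) is still standing open. Tip the gate over from behind with the fingertips and push it down, without slamming it, until it is fully home on the board; only then push the hook latch at the front upright until its nose is fully over the gate's front bar. Only push - do not grip or force anything - keep the fingers off the board, leave it lying in its nest and leave the other things on the bench where they are.

Things in the scene. Friction and masses are not known exactly. Their poses are not given: they have to be found in the camera images.
- fixture: Fixed test fixture: white box 250 mm deep (its x) by 270 mm wide (its y), black top plate 70 mm above the bench, hinge cheeks at the back corners up to 131 mm. Origin: centre of its underside, on the bench. Its x axis points from the front (latch side) to the back (gate hinge side); z up. Its front faces roughly to the robot's right; place and yaw vary.
- gate (a joint): Gate angle (rad): 0 = closed, fully home (at a stop); grows as it opens; starts at 1.65 to 1.95, leaning back past upright (1.57); stop at 2.05. Friction hinge: it stays where it is left; 1 to 7 N at its free edge moves it. In the last 0.06 rad its rods press the board down 4 mm on springs (8 N more); once home it stays home.
- gate_hinge (a point): On the gate's hinge axis (along the fixture's y), middle of the width: fixture x = +0.110, y = 0, 105 mm above the bench. Orientation: that of the gate. The gate is a frame 236 mm wide: black side arms, aluminium front bar along the free edge, a clear plate between, steel push rods hanging from its inner side.
- gate_edge (a point): Middle of the gate's free edge, on the outer face: in the gate's frame 220 mm from the hinge axis along -x and 15 mm to +z (outer side: up when closed, backwards when open). The front bar is 40 mm wide from this edge, 22 mm thick, flat outside: push there. Closed, its outer face lies 120 mm above the bench, the edge at fixture x = -0.110.
- latch (a joint): Latch angle (rad): 0 = upright, fully engaged (stop), nose over the gate's front bar; grows as it leans outward, away from the fixture's front; starts at 0.5 to 0.9; stop at 1.25. It stays where it is left; 2 to 5 N at its top, square to the arm, moves it (let the fingertip rise with it along its arc: a level push can jam). With the gate not home its nose strikes it.
- latch_pivot (a point): On the latch's pivot axis (along the fixture's y): fixture x = -0.140, y = 0, 55 mm above the bench.
- latch_top (a point): Middle of the top end of the latch arm, on its outer face, 90 mm along the arm from the pivot and 6 mm outside it. The arm is a flat steel bar 34 mm wide, 8 mm thick; upright, its top is 145 mm above the bench, its outer face at fixture x = -0.146. Its nose sticks out 44 mm towards the gate, 68 to 76 mm from the pivot. Push on the outer face.
- nest_mid (a point): Middle of the board's seat, fixed to the fixture, 80 mm above the bench, on the fixture's origin axis. The seat is two white sprung rails.
- board: Loose green circuit board 94 x 136 x 3 mm in its nest under the gate, long side along the fixture's y. Origin: centre of its underside.
- bottle: Bystander: clear bottle 52 mm across, 130 mm tall, standing beside the fixture on the side away from the robot. Origin: centre of its underside.
- screwdriver: Bystander: screwdriver lying on the bench in front of the fixture, on the robot's side of the latch. Origin: on its underside; x along the shaft.
- spare_board: Bystander: a second circuit board, 94 x 136 x 3 mm, lying on the bench off the far front corner of the fixture. Origin: centre of its underside.
- parts_cup: Bystander: black cup 60 mm across, 60 mm tall, standing behind the fixture. Origin: centre of its underside.
Not all that is in view belongs to the job. Leave any black or white look-alike of the board alone.

How it is judged:
On the way, in this order (a step that is already met when the one before it is completed fails the run):
1. the gate is down, fully home, with the latch still open (value of joint gate below 0.03 rad and value of joint latch above 0.25 rad), for 0.2 s.
2. the latch stands upright over the closed gate (value of joint gate below 0.03 rad and value of joint latch below 0.1 rad), for 0.2 s.
At the end, for the whole second after the job is handed in: Gate joint below 0.03 rad and at rest, latch joint below 0.1 rad, the board still in its nest (within 5 mm of the seat's middle, not raised more than 4 mm, level within 0.06 rad) (all of step 2 and velocity of joint gate between -0.05 and 0.05 rad/s and horizontal distance between board and nest_mid below 0.005 m and z of board in the frame of nest_mid below 0.004 m and angle between board's own z axis and vertical below 0.06 rad); the robot touches nothing.
It fails at once if the gate is slammed (swings shut faster than 2.5 rad/s) (velocity of joint gate below -2.5 rad/s).
It fails at once if the gate or the latch is gripped or forced (more than 60 N from the fingers) (contact force between the fingers and gate above 60 N or contact force between the fingers and latch above 60 N).
It fails at once if the board is touched by the fingers (contact force between the fingers and board above 0.5 N).
It fails at once if the board is lifted or shifted out of its nest (z of board in the frame of nest_mid above 0.01 m or horizontal distance between board and nest_mid above 0.01 m).
It fails at once if a bystander is moved more than 20 mm or tipped over (distance of any of bottle, screwdriver, spare_board, parts_cup from where it was at the start of the episode above 0.02 m or angle between any of bottle, parts_cup's own z axis and vertical above 0.5 rad).
It also fails if it takes over 53 s, if anything falls off the work surface, if the arm or the gripper's body presses on something with over 40 N, if the wrist force passes 120 N, or if a joint passes its speed limit or range.

## Working session

There is one attempt and no reset: what is moved stays moved. The work goes in short steps, each a Python script; the robot and the scene stay as the last script left them, time stands still between calls to the robot, and variables do not carry over. Pictures are saved under pics/ and viewed, at most 10 in all, crops included, and the job is handed in when it is done.

```bash
mkdir -p pics; ls; python3 - <<'E'
from bench import *
import cv2,numpy as np,pickle
d={}
for n in("scene","top"):
    d[n]=get_image(n); cv2.imwrite(f"pics/{n}0.png",d[n]["frame"])
    print(n,d[n]["camera_matrix"].tolist(),d[n]["k1"],np.round(d[n]["view"],3).tolist(),(d[n]["depth"]>0).mean())
pickle.dump(d,open("im0.pkl","wb"))
s=state();print(s["time"],s["ee_pos"],s["ee_rot"],s["ft_force"],s["finger_gap"])
E
```

```text
pics
scene [[397.26857392083537, 0.0, 281.3310658822424], [0.0, 397.26857392083537, 219.42828573686754], [0.0, 0.0, 1.0]] -0.00691865247329144 [[-0.049, 0.999, 0.001, 0.093], [-0.651, -0.033, 0.758, 0.279], [0.757, 0.037, 0.652, -1.66], [0.0, 0.0, 0.0, 1.0]] 0.9958971088435374
top [[390.710256238957, 0.0, 276.1616261421384], [0.0, 390.710256238957, 211.447800193635], [0.0, 0.0, 1.0]] 0.007609801424158434 [[-0.02, -1.0, -0.017, -0.043], [0.987, -0.023, 0.156, -0.568], [-0.157, -0.014, 0.988, -0.945], [0.0, 0.0, 0.0, 1.0]] 0.9960884353741497
0.1 [0.23454536 0.55198461 0.22962405] [-2.22824743e-04  1.99563627e-01  9.79884480e-01 -8.45298461e-04] [ 0.34815943  0.63825214 -0.71445301] 0.08766129235788234
```

View pics/scene0.png

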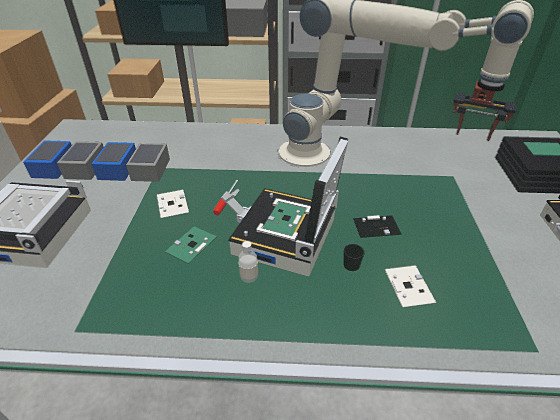

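View pics/top0.png

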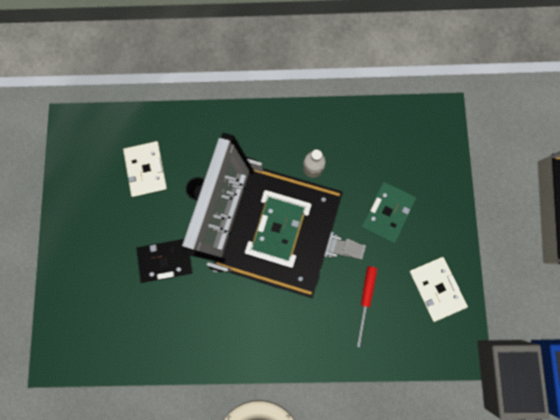

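The scene view shows the fixture at about (285,230), with the gate open to the right and the latch leaning left at (235,205). The top view shows the plate around (285,230), the gate bar from (222,140) to (190,245), the latch at (348,246), the screwdriver at (368,300), the cup at (194,188) and the bottle at (315,162).

```bash
cat > h.py <<'E'
import numpy as np,cv2,pickle
def cloud(im):
    h,w=im["depth"].shape; u,v=np.meshgrid(np.arange(w),np.arange(h))
    n=cv2.undistortPoints(np.stack([u,v],-1).reshape(-1,1,2).astype(float),im["camera_matrix"],np.array([im["k1"],0,0,0])).reshape(h,w,2)
    d=im["depth"]; P=np.stack([n[...,0]*d,-n[...,1]*d,-d],-1)
    V=np.array(im["view"]); W=(P-V[:3,3])@V[:3,:3]
    W[d==0]=np.nan
    return W
E
python3 - <<'E'
from h import *
d=pickle.load(open("im0.pkl","rb"))
C={n:cloud(d[n]) for n in d}
W=C["top"]; print("bench z",np.nanmedian(W[330:370,100:200,2]),np.nanmedian(C["scene"][300:330,150:250,2]))
for n in C:
    W=C[n];im=d[n]["frame"];hsv=cv2.cvtColor(im,cv2.COLOR_BGR2HSV)
    near=(np.hypot(W[...,0]-.53,W[...,1]+.03)<.3)
    z=W[...,2]
    m=near&(z>.062)&(z<.078)
    print(n,"plate",m.sum(),np.median(z[m]),cv2.minAreaRect(W[m][:,:2].astype(np.float32)))
    y=near&(hsv[...,0]>12)&(hsv[...,0]<28)&(hsv[...,1]>110)&(hsv[...,2]>90)
    nn,l,st,c=cv2.connectedComponentsWithStats(y.astype(np.uint8))
    for i in range(1,nn):
        if st[i,4]>15:
            p=W[l==i];print(" yel",st[i],np.median(p[:,2]),cv2.minAreaRect(p[:,:2].astype(np.float32)))
    g=near&(hsv[...,0]>60)&(hsv[...,0]<95)&(hsv[...,1]>80)&(z>.072)&(z<.095)
    print(" green",g.sum(),np.median(z[g]),cv2.minAreaRect(W[g][:,:2].astype(np.float32)))
    g=near&(z>.26)
    if n=="top":
        g[:, :]&=True
    p=W[g];print(" high",g.sum(),p.min(0),p.max(0))
E
```

```text
bench z 0.0003440661632356897 0.002137212091283677
scene plate 2939 0.07142481937079594 ((0.5180070996284485, -0.03872555494308472), (0.3558052182197571, 0.38501352071762085), 8.93096923828125)
 yel [264 189  48  13  75] 0.07228220633265188 ((0.38957512378692627, -0.05308717489242554), (0.16591931879520416, 0.014954812824726105), 72.64932250976562)
 yel [294 213  12  19  43] 0.07338099883937667 ((0.5301425457000732, -0.01100923866033554), (0.0058844611048698425, 0.10049060732126236), 71.85832214355469)
 yel [231 237  15   5  27] 0.0725698135049119 ((0.6087771058082581, -0.19058455526828766), (0.04410551115870476, 0.008467638865113258), 67.56375885009766)
 yel [251 242  44  14  87] 0.07264546080621952 ((0.6424424052238464, -0.08636278659105301), (0.1322486400604248, 0.011150089092552662), 70.8932113647461)
 green 680 0.0844936855534713 ((0.48559701442718506, -0.0525420680642128), (0.10961956530809402, 0.21340754628181458), 79.07282257080078)
 high 825 [0.44870516 0.01325869 0.26038377] [0.67828299 0.11101594 0.32940578]
top plate 8034 0.06944880116609323 ((0.5116646885871887, -0.04902680218219757), (0.34327632188796997, 0.3713843822479248), 9.660502433776855)
 yel [254 170  86  26 303] 0.07030228729719835 ((0.6364837884902954, -0.10789486020803452), (0.22099991142749786, 0.010465379804372787), 72.26226806640625)
 yel [292 215  12  39  68] 0.0717769857164223 ((0.5060466527938843, -0.10689733922481537), (0.004327808972448111, 0.09680808335542679), 71.92593383789062)
 yel [216 262  96  33 356] 0.07010865628321414 ((0.4015098810195923, -0.021331675350666046), (0.23924891650676727, 0.009408023208379745), 71.73775482177734)
 green 1622 0.08241942819362946 ((0.5077419281005859, -0.09866038709878922), (0.16987714171409607, 0.13090214133262634), 72.07766723632812)
 high 2389 [0.44418284 0.01108932 0.26019681] [0.6749077  0.11067343 0.32668791]
```

```bash
cat >> h.py <<'E'
def fix(o,yaw,W): # world -> fixture
    c,s=np.cos(yaw),np.sin(yaw); R=np.array([[c,-s,0],[s,c,0],[0,0,1]])
    return (W-np.array([*o,0]))@R
def toworld(o,yaw,p):
    c,s=np.cos(yaw),np.sin(yaw); R=np.array([[c,-s,0],[s,c,0],[0,0,1]])
    return np.asarray(p)@R.T+np.array([*o,0])
E
python3 - <<'E'
from h import *
d=pickle.load(open("im0.pkl","rb"))
C={n:cloud(d[n]) for n in d}
yaw=np.radians(72.0);o=np.array([.51,-.06])
for n in C:
    W=C[n];im=d[n]["frame"];hsv=cv2.cvtColor(im,cv2.COLOR_BGR2HSV)
    F=fix(o,yaw,W);x,y,z=F[...,0],F[...,1],F[...,2]
    Y=(hsv[...,0]>12)&(hsv[...,0]<28)&(hsv[...,1]>110)&(hsv[...,2]>90)&(np.abs(z-.071)<.006)&(abs(x)<.16)
    for s in(1,-1):
        m=Y&(y*s>.1)&(y*s<.16); print(n,"strip",s,m.sum(),"slope deg",np.degrees(np.polyfit(x[m],y[m],1)[0]),"y",y[m].mean(),"x",np.percentile(x[m],[1,99]))
    m=(np.abs(z-.07)<.006)&(abs(y)<.12)&(x<0)&(x>-.2)
    # front edge per row band
    e=[np.percentile(x[m&(np.abs(y-b)<.01)],2) for b in(-.1,-.07,.07,.1)];print("front edge",e)
    S=(hsv[...,1]<60)&(hsv[...,2]>170)&(z>.074)&(z<.1)&(abs(x)<.1)&(abs(y)<.12)
    print("nest white",np.percentile(x[S],[1,99]),np.percentile(y[S],[1,99]))
    L=(x<-.131)&(x>-.25)&(abs(y)<.05)&(z>.035)&(z<.17)
    p=F[L];print("latch n",len(p),p.min(0),p.max(0),np.median(p[:,1]))
    for q in p[np.argsort(p[:,2])][::max(1,len(p)//25)]:print("   ",np.round(q,3))
    B=(z>.2)&(x>.05)&(x<.3)&(abs(y)<.15);p=F[B]
    print("gate n",len(p),np.percentile(p,[0.5,99.5],axis=0).round(3).tolist())
    for b in np.arange(.2,.34,.015):
        q=p[np.abs(p[:,2]-b)<.006]
        if len(q)>5:print("   z",round(b,3),np.percentile(q[:,0],[2,50,98]).round(3),len(q))
E
```

```text
scene strip 1 77 slope deg -0.38223263114169287 y 0.11596908308973351 x [-0.11172807  0.12380644]
scene strip -1 114 slope deg -0.27178744906640273 y -0.13426737749427384 x [-0.11161915  0.07985042]
front edge [np.float64(-0.11714679983240726), np.float64(-0.11872578268522875), np.float64(-0.11895153904939083), np.float64(-0.1174204063492308)]
nest white [-0.08092963  0.06405836] [-0.10776382  0.0872387 ]
latch n 322 [-0.20218604 -0.03844979  0.04147168] [-0.13102186  0.01222627  0.14310084] -0.01615000367687467
    [-0.14  -0.034  0.041]
    [-0.144 -0.03   0.054]
    [-0.141 -0.013  0.062]
    [-0.138 -0.02   0.064]
    [-0.136 -0.     0.066]
    [-0.143 -0.031  0.067]
    [-0.142  0.005  0.069]
    [-0.143 -0.014  0.071]
    [-0.153 -0.022  0.074]
    [-0.153 -0.015  0.077]
    [-0.156 -0.022  0.081]
    [-0.158 -0.026  0.084]
    [-0.172 -0.024  0.086]
    [-0.162 -0.009  0.09 ]
    [-0.178 -0.025  0.093]
    [-0.172  0.006  0.096]
    [-0.173 -0.021  0.099]
    [-0.177 -0.004  0.102]
    [-0.181 -0.023  0.107]
    [-0.185 -0.007  0.114]
    [-0.202  0.007  0.116]
    [-0.178 -0.
[... 1417 characters left out ...]
3  0.113]
    [-0.196 -0.012  0.115]
    [-0.197 -0.025  0.116]
    [-0.198 -0.013  0.117]
    [-0.197 -0.008  0.118]
    [-0.178  0.003  0.12 ]
    [-0.176 -0.003  0.124]
    [-0.172  0.005  0.128]
    [-0.168 -0.019  0.131]
    [-0.162  0.006  0.134]
    [-0.156  0.001  0.136]
    [-0.158  0.003  0.138]
    [-0.158 -0.004  0.142]
gate n 3502 [[0.102, -0.126, 0.201], [0.147, 0.107, 0.326]]
   z 0.2 [0.108 0.124 0.126] 89
   z 0.215 [0.099 0.124 0.127] 238
   z 0.23 [0.109 0.127 0.129] 215
   z 0.245 [0.108 0.129 0.13 ] 255
   z 0.26 [0.105 0.119 0.13 ] 81
   z 0.275 [0.116 0.12  0.122] 58
   z 0.29 [0.118 0.123 0.124] 225
   z 0.305 [0.119 0.125 0.126] 264
   z 0.32 [0.123 0.135 0.147] 1636
```

```bash
cat >> h.py <<'E'
from scipy.spatial.transform import Rotation as Rn
yaw=np.radians(71.7); _y0=np.radians(72)
o=np.array([.51,-.06])+np.array([.001*np.cos(_y0)+.0098*np.sin(_y0), .001*np.sin(_y0)-.0098*np.cos(_y0)])
def pose(tip,phi,sg):
    """tip: fixture x,z of fingertip centre; phi: tool axis lean (sin phi, -cos phi) in fixture x,z"""
    a=np.array([np.sin(phi),0,-np.cos(phi)]); y=np.array([0,sg,0.]); x=np.cross(y,a)
    p=np.array([tip[0],0,tip[1]])-.008*a
    R=Rn.from_euler("z",yaw).as_matrix()@np.column_stack([x,y,a])
    q=Rn.from_matrix(R).as_quat(); return toworld(o,yaw,p),q[[3,0,1,2]]
def gate_tip(al,phi=-.52,r=.20,gap=0):
    dd=np.array([-np.cos(al),np.sin(al)]);n=np.array([np.sin(al),np.cos(al)]);l=np.array([np.cos(phi),np.sin(phi)])
    return np.array([.110,.105])+r*dd+(.015+.01*abs(l@n)+gap)*n
def latch_tip(t,phi=.35,s=.012,gap=0):
    u=np.array([-np.sin(t),np.cos(t)]);n=np.array([-np.cos(t),-np.sin(t)])
    l=np.array([np.cos(phi),np.sin(phi)]);a=np.array([np.sin(phi),-np.cos(phi)])
    P=np.array([-.14,.055])+(.006+gap)*n
    return P+.09*u+s*a-.01*l if t>phi else P+(.09-s)*u-.01*l
E
python3 - <<'E'
from bench import *
from h import *
print(o)
for sg in(1,-1):
  for nm,f,phis,vals in(("gate",gate_tip,(-.52,-.35,-.2),(1.9,1.5,1,.5,0)),("latch",latch_tip,(.5,.35,.2),(.9,.6,.3,0))):
    for phi in phis:
      print(sg,nm,phi)
      for v in vals:
        p,q=pose(f(v,phi),phi,sg); j=inverse_kinematics(p,q)
        print("  ",v,p.round(3),None if j is None else np.round(j,2))
E
```

```text
[ 0.51962937 -0.06207731]
1 gate -0.52
   1.9 [0.583 0.13  0.293] None
   1.5 [0.558 0.055 0.313] None
   1 [ 0.527 -0.041  0.291] None
   0.5 [ 0.503 -0.114  0.221] None
   0 [ 0.493 -0.144  0.132] None
1 gate -0.35
   1.9 [0.583 0.129 0.294] None
   1.5 [0.558 0.054 0.314] None
   1 [ 0.527 -0.041  0.292] None
   0.5 [ 0.502 -0.114  0.223] None
   0 [ 0.492 -0.145  0.131] None
1 gate -0.2
   1.9 [0.582 0.128 0.294] [ 0.25  0.2   1.   -0.19  2.03 -2.64]
   1.5 [0.558 0.054 0.314] None
   1 [ 0.527 -0.041  0.293] None
   0.5 [ 0.502 -0.115  0.224] None
   0 [ 0.492 -0.146  0.13 ] None
1 latch 0.5
   0.9 [ 0.45  -0.272  0.098] [-0.88  0.09  1.55  0.43  1.77  2.61]
   0.6 [ 0.456 -0.254  0.118] None
   0.3 [ 0.463 -0.234  0.13 ] None
   0 [ 0.47  -0.213  0.135] None
1 latch 0.35
   0.9 [ 0.45  -0.273  0.099] None
   0.6 [ 0.456 -0.256  0.119] None
   0.3 [ 0.463 -0.234  0.132] None
   0 [ 0.47  -0.212  0.137] None
1 latch 0.2
   0.9 [ 0.45  -0.274  0.1  ] None
   0.6 [ 0.455 -0.256  0.12 ] None
   0.3 [ 0.463 -0.234  0.133] None
   0 [ 0.47  -0.212  0.139] None
-1 gate -0.52
   1.9 [0.
[... 1156 characters left out ...]
   0.3 [ 0.463 -0.234  0.13 ] [-0.82  0.02  1.56  0.45  1.8  -0.45]
   0 [ 0.47  -0.213  0.135] [-0.78 -0.01  1.57  0.45  1.79 -0.41]
-1 latch 0.35
   0.9 [ 0.45  -0.273  0.099] [-0.81  0.02  1.58  0.31  1.71 -0.47]
   0.6 [ 0.456 -0.256  0.119] [-0.78 -0.01  1.57  0.32  1.73 -0.43]
   0.3 [ 0.463 -0.234  0.132] [-0.74 -0.04  1.57  0.32  1.75 -0.39]
   0 [ 0.47  -0.212  0.137] [-0.7  -0.06  1.59  0.33  1.74 -0.35]
-1 latch 0.2
   0.9 [ 0.45  -0.274  0.1  ] [-0.73 -0.04  1.6   0.18  1.65 -0.4 ]
   0.6 [ 0.455 -0.256  0.12 ] [-0.7  -0.06  1.59  0.19  1.68 -0.37]
   0.3 [ 0.463 -0.234  0.133] [-0.66 -0.09  1.59  0.19  1.7  -0.32]
   0 [ 0.47  -0.212  0.139] [-0.62 -0.1   1.6   0.19  1.7  -0.28]
```

```bash
python3 - <<'E'
from bench import *
from h import *
PH=-.52
close()
p,q=pose(gate_tip(1.95,PH,gap=.05),PH,-1); move_to(p,q)
print(state()["time"],state()["ee_pos"]-p)
for al in list(np.arange(1.9,.1,-.15))+[.1]:
    p,q=pose(gate_tip(al,PH),PH,-1); move_l(p,speed=.08)
    s=state();print(round(s["time"],2),round(al,2),np.round(s["ft_force"],1),np.round(s["ee_pos"]-p,4))
    if np.linalg.norm(s["ft_force"])>35: print("STOP");break
for n in("scene","top"):
    cv2.imwrite(f"pics/{n}1.png",get_image(n)["frame"])
a=np.hstack([cv2.imread("pics/scene1.png")[120:300,160:420],cv2.imread("pics/top1.png")[120:300,160:420]])
cv2.imwrite("pics/c1.png",cv2.resize(a,None,fx=1.5,fy=1.5))
E
```

```text
3.325 [-0.00047774  0.00112239  0.00031449]
4.22 1.9 [-1.4 -0.8  0.4] [-0.      0.0001 -0.0003]
4.76 1.75 [0.4 1.8 0.3] [-0.0001 -0.0004  0.0005]
5.29 1.6 [-0.8 -0.4 -0.1] [-0.0002 -0.0007  0.0006]
5.83 1.45 [1.3 0.8 0.1] [-0.0001 -0.0003  0.0003]
6.37 1.3 [ 0.1 -0.1  0.2] [-0.0002 -0.0004  0.0002]
6.91 1.15 [-0.3  0.4 -0.6] [-0.0002 -0.0005  0.0002]
7.45 1.0 [-0.1  0.3  0.6] [-0.0002 -0.0005  0.0001]
7.99 0.85 [0.7 0.7 0.2] [-0.0002 -0.0004  0.    ]
8.53 0.7 [-0.1 -0.5 -0.1] [-0.0002 -0.0003 -0.0001]
9.07 0.55 [-0.2 -0.1  0.4] [-0.0002 -0.0002 -0.0002]
9.59 0.4 [-0.1 -0.2 -1. ] [-0.0004 -0.0003 -0.0007]
10.1 0.25 [ 0.4 -0.3 -0.4] [-0.0004 -0.0002 -0.0007]
10.61 0.1 [0.4 0.3 0.5] [-0.0004 -0.0001 -0.0007]
```

View pics/c1.png

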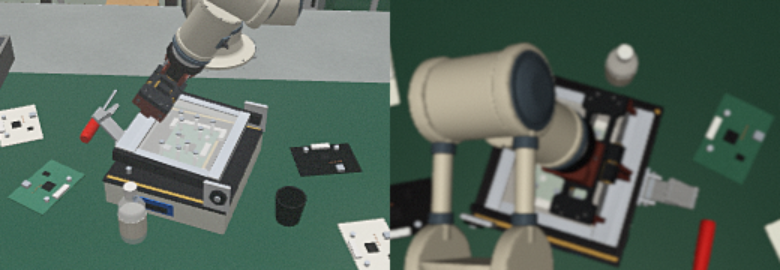

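The gate has followed the fingertips nearly flat, with its front bar at about (165,150) in the left crop. The latch is still open at (110,120). Next I press it home in small steps and watch the force.

```bash
python3 - <<'E'
from bench import *
from h import *
PH=-.52
for al in np.arange(.07,-.06,-.01):
    p,q=pose(gate_tip(al,PH),PH,-1); move_l(p,speed=.02)
    s=state();print(round(s["time"],2),round(al,2),np.round(s["ft_force"],1),np.round(s["ee_pos"]-p,4))
    if s["ft_force"][2]>30: print("STOP");break
hold(.3)
p,q=pose(gate_tip(.1,PH,gap=.02),PH,-1); move_l(p,speed=.08)
p[2]+=.15; move_l(p,speed=.25)
pre=latch_tip(.95,.35,gap=.05)+np.array([0,.15])
p,q=pose(pre,.35,-1); move_to(p,q)
import pickle
d={n:get_image(n) for n in("scene","top")}; pickle.dump(d,open("im2.pkl","wb"))
print(state()["time"],state()["ft_force"])
for n in d:
    F=fix(o,yaw,cloud(d[n]));x,y,z=F[...,0],F[...,1],F[...,2]
    for a,b in((-.105,-.085),(-.085,-.075),):
        m=(x>a)&(x<b)&(abs(y)<.1)&(z<.2);print(n,"bar z",np.median(z[m]),m.sum())
    for k in(-.1,.1):
        m=(abs(y-k)<.025)&(z>.1)&(z<.15)&(x>-.15)&(x<.06)
        print("edge x",np.percentile(x[m],2), "z vs x",np.polyfit(x[m],z[m],1))
    L=(x<-.131)&(x>-.25)&(abs(y)<.03)&(z>.08)&(z<.17)
    print("latch",np.percentile(F[L],[1,99],axis=0).round(3).tolist(),L.sum())
a=np.hstack([d["scene"]["frame"][120:300,160:420],d["top"]["frame"][120:300,160:420]])
cv2.imwrite("pics/c2.png",cv2.resize(a,None,fx=1.5,fy=1.5))
E
```

```text
11.15 0.07 [0.3 0.5 0.5] [-0.0001 -0.     -0.    ]
11.4 0.06 [1.2 0.4 0.6] [-0.      0.     -0.0001]
11.65 0.05 [-0.1 -0.3  1.2] [ 0.  0. -0.]
11.9 0.04 [0.7 1.4 1.8] [ 0.  0. -0.]
12.15 0.03 [0.9 1.1 1.6] [ 0.      0.     -0.0001]
12.4 0.02 [0.8 2.  2.9] [ 0.      0.     -0.0001]
12.65 0.01 [0.7 0.9 1.4] [ 0.     -0.     -0.0001]
12.9 0.0 [0.5 1.7 3.6] [0.0001 0.     0.0002]
13.15 -0.01 [-1.5  4.6 11. ] [0.0003 0.0002 0.0018]
13.4 -0.02 [-4.6  8.9 18.1] [0.0003 0.0003 0.0035]
13.65 -0.03 [-7.  11.2 25.6] [0.0004 0.0004 0.0052]
13.9 -0.04 [-9.7 13.4 32.7] [0.0005 0.0006 0.007 ]
STOP
16.75 [ 0.64935661  0.40343176 -0.55967416]
scene bar z 0.12147263627000596 261
scene bar z 0.12141728536042325 137
edge x -0.10137149837375264 z vs x [-0.01306749  0.11505264]
edge x -0.10075833797803055 z vs x [-0.02169602  0.11754604]
latch [[-0.198, -0.02, 0.081], [-0.153, 0.015, 0.142]] 203
top bar z 0.11942012157390747 751
top bar z 0.11969698726564049 370
edge x -0.1045970712204273 z vs x [-0.01968392  0.11560045]
edge x -0.10505126491930898 z vs x [-0.02076005  0.11561646]
latch [[-0.204, -0.017, 0.081], [-0.156, 0.016, 0.14]] 335
```

View pics/c2.png

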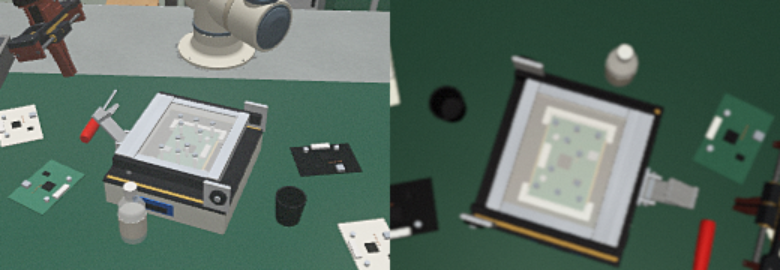

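The gate is flat and home: the bar's outer face measures about 0.120 m and the push met a hard stop. The latch is still open at about (670,190) in the right crop, and the bystanders haven't moved. Next is the latch.

```bash
python3 - <<'E'
from bench import *
from h import *
PH=.35
p,q=pose(latch_tip(.95,PH,gap=.05),PH,-1); move_l(p,speed=.15)
stop=False
for t in list(np.arange(.9,.05,-.1))+list(np.arange(.05,-.15,-.02)):
    p,q=pose(latch_tip(t,PH),PH,-1); move_l(p,speed=.05 if t>.06 else .02)
    s=state();f=s["ft_force"];print(round(s["time"],2),round(t,2),np.round(f,1),np.round(s["ee_pos"]-p,4))
    if np.linalg.norm(f)>22: print("STOP");break
hold(.3)
import pickle
d={n:get_image(n) for n in("scene","top")}; pickle.dump(d,open("im3.pkl","wb"))
a=np.hstack([d["scene"]["frame"][120:300,160:420],d["top"]["frame"][120:300,160:420]])
cv2.imwrite("pics/c3.png",cv2.resize(a,None,fx=1.5,fy=1.5))
E
```

```text
19.14 0.9 [ 0.3 -0.7 -0.3] [-0.0002 -0.     -0.0004]
19.48 0.8 [-0.1  0.1  0.1] [ 0.0002 -0.      0.0005]
19.81 0.7 [-0.1 -0.5 -1.5] [0.0002 0.0002 0.0004]
20.14 0.6 [-0.1  0.3 -0.6] [0.0002 0.0004 0.0005]
20.48 0.5 [ 0.  -0.   0.2] [0.0002 0.0006 0.0003]
20.81 0.4 [ 0.3 -0.4 -0.9] [0.0002 0.0006 0.0002]
21.12 0.3 [-0.2  0.4 -0.6] [0.0002 0.0005 0.0002]
21.43 0.2 [-0.3 -0.7  0.3] [0.0002 0.0005 0.0002]
21.74 0.1 [ 0.2 -0.4  0.7] [0.0002 0.0005 0.0001]
22.08 0.05 [-0.3 -0.9  0.6] [0.     0.0001 0.0001]
22.33 0.03 [-0.8 -2.1  1.2] [ 0.     -0.      0.0001]
22.58 0.01 [-1.1 -2.6  1.4] [0.0001 0.0001 0.0001]
22.83 -0.01 [-1.  -2.   0.8] [0.0001 0.0001 0.    ]
23.08 -0.03 [-0.5 -1.4  1.4] [0.0001 0.0002 0.    ]
23.33 -0.05 [-2.7 -5.1  2.1] [-0.0002 -0.0009  0.0001]
23.58 -0.07 [ -4.3 -10.2   2.6] [-0.0006 -0.0021  0.0001]
23.83 -0.09 [ -6.6 -13.5   3.3] [-0.0011 -0.0034  0.0001]
24.08 -0.11 [ -8.5 -18.6   3.7] [-0.0015 -0.0046  0.0002]
24.33 -0.13 [-11.1 -21.2   4.4] [-0.0018 -0.0059  0.0003]
STOP
```

View pics/c3.png

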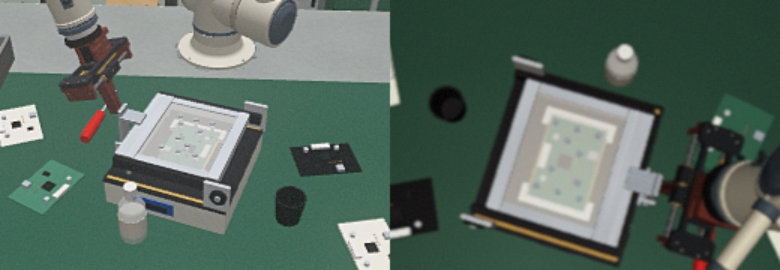

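The latch is upright against its stop with its nose over the front bar, at about (640,183) in the right crop. Now I retreat, verify and hand in.

```bash
python3 - <<'E'
from bench import *
from h import *
PH=.35
p=np.array(state()["ee_pos"]); ax=np.array([np.cos(yaw),np.sin(yaw),0])
p=p-.07*ax; move_l(p,speed=.1); p[2]+=.12; move_l(p,speed=.2); hold(.3)
d0=pickle.load(open("im2.pkl","rb"))
for n in("scene","top"):
    im=get_image(n);F=fix(o,yaw,cloud(im));x,y,z=F[...,0],F[...,1],F[...,2]
    L=(x<-.131)&(x>-.2)&(abs(y)<.02)&(z>.085)&(z<.17)
    m=(x>-.095)&(x<-.075)&(abs(y)<.1)&(z<.2)
    print(n,"latch",np.percentile(F[L],[1,50,99],axis=0).round(3).tolist(),L.sum(),"bar",np.median(z[m]))
    cv2.imwrite(f"pics/{n}4.png",im["frame"])
a=np.hstack([cv2.imread(f"pics/{n}4.png")[120:300,160:420] for n in("scene","top")])
cv2.imwrite("pics/c4.png",cv2.resize(a,None,fx=1.5,fy=1.5))
print(state()["time"],state()["ft_force"])
E
```

```text
scene latch [[-0.141, -0.018, 0.086], [-0.134, -0.009, 0.124], [-0.131, 0.015, 0.148]] 103 bar 0.12183643657453179
top latch [[-0.144, -0.017, 0.088], [-0.137, 0.001, 0.142], [-0.131, 0.016, 0.146]] 103 bar 0.11950665107287135
26.7917 [-0.37932771  0.19039356 -0.15807222]
```

View pics/c4.png

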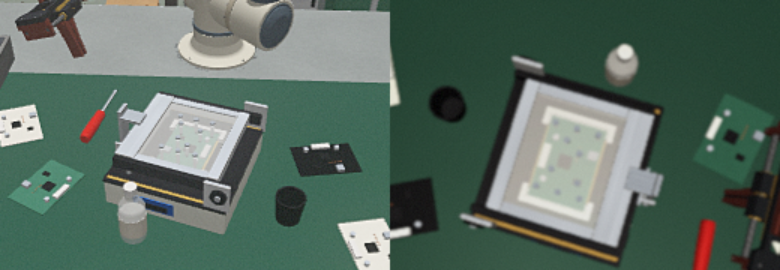

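The gate is flat with its bar at 0.12 m. The latch is upright, with its top at 0.146 m and its nose over the bar at about (640,182). The bystanders are where they were and the arm is clear of everything.

```bash
python3 -c "
from bench import *
print(job_done())"
```

```text
the job is handed in; nothing more can be done
None
```

The gate is fully home, the latch stands upright over its front bar, and the job is handed in at about 27 s of the 53 s limit; the judge's verdict was not shown.

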